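# Push the portioning bar behind its stop post into the holder

### The arm

A 7-joint arm with a two-finger parallel gripper is mounted at the origin on the work surface. World frame = base frame: x ahead of the robot, y to its left, z up, the work surface at z = 0. Lengths are in m, angles in rad, forces in N, time in s.
With the tool pointing down it reaches from about 0.4 to 0.85 m from the base axis. Payload 10.4 kg.
Tool frame: the origin (TCP) lies midway between the tips of the shut fingers; the grasp point (between the pads) lies 19 mm behind it; z points along the fingers, x is the direction in which the jaws open and shut, and the axes are right-handed (so a half turn about z gives the same grasp; the last joint's range is limited). The gripper opens to 85 mm and grips with 20 to 120 N. Pads are 22 mm wide; open, the fingers measure 114 mm over their backs; the gripper's body (76 mm by 85 mm) begins 54 mm behind the grasp point. The pads swing forward as they close: fully open they stand 13 mm farther back than shut.
Start: joints at [1.209, 0.332, -0.065, 1.46, 0.022, 1.35, -0.088], TCP at [0.208, -0.589, 0.231] pointing down, gripper open.
Joint ranges: [-2.6, 2.6], [-0.5, 2.12], [-1.47, 1.34], [0.16, 2.42], [-1.27, 4.41], [0.06, 2.06], [-2.6, 2.6]. Speed limits (rad/s): [2.22, 2.22, 2.79, 2.79, 3.14, 3.14, 3.14].

### API

Orientations are given as a unit quaternion [x, y, z, w].
In Python, from workcell import telemetry, eyes, order gives the robot as it stands.
- The arm moves only by the tool servo_tool, never from a script. Its argument "deltas" is a list of rows, each a list of 3 entries, a list of its own where there are three numbers: the shift along the tool's x, y, z in cm, then the turn about the tool's z in rad, then the finger opening in cm, from 0 to 8.54. A call has 1 to 12 rows; each row shifts and turns the pose as measured when the row begins, along the tool's axes as they then stand; what a row does not reach is not made up. A row lasts 1/12 s, in which the tool goes at most 41.7 mm and 7.16 degrees, less where a joint would pass 70% of its speed; a pose out of reach is approached as far as the arm can. A call is refused whole if a number of a shift passes 4.17 or a number of a turn 0.125, either way. A call with a gripper value outside its range is refused whole. The fingers move at their own pace and stop on an object; "force" is the grip in N (left out, the last holds). Time passes only in rows, so rows that do not move let the fingers close. It gives the time, the measured TCP pose, the force and the opening at its end, in the units of the state.
- telemetry.get_obs(): the state, without advancing time (a new reading comes with each control period).
- eyes.camera(name): name is "side" or "top"; returns (picture, depth): 384x512x3 uint8, blue, green, red; 384x512 float32, m along the optical axis (not along the pixel's ray), 0 where there is no reading.
- eyes.calibration(name): a dict with "fx", "fy", "cx", "cy" (pixels), "distortion" ([k1, k2, p1, p2, k3] as OpenCV has them; the pictures are not rectified), "rvec" (rotation vector, rad) and "tvec" (3), from world to camera coordinates, as OpenCV has them. Camera axes: x right, y down, z forward; pixel columns grow to the right and rows downward; lengths in m; the calibration is good to about 2 mm. A picture is of the moment at which its call begins. calibration takes no time and is no camera call.
- order.hand_in(): hands the job in, once; it reports no verdict.
The state is a dict: "clock": time; "joint_pos": joint angles; "joint_velocities": joint speeds; "tau": joint torques, N m; "position": TCP position; "ee_rot": TCP orientation; "ft_force": force on the tool from outside, world axes, zero at the start; "torque": the same for the moment, N m; "grip_width": opening from 0.0 (shut) to 1.0 (fully open).
Only numpy, scipy, OpenCV 4.12 (cv2) and the standard library are available. Lean on these libraries where they do the work, as an engineer would, in place of code of your own. Each camera call takes 0.05 s, during which the arm holds its last target. There are 200 camera calls.

### The job

Put the long wooden portioning bar away in its wooden holder: pushing it along the worktop with the fingertips, first at one end and then at the other, angle it past the steel post at the mouth so that it ends up behind the post, between the two end boards and flat against the back board along its whole length. Only push it, never lift or tip it, leave the other things on the worktop where they are, and come away clear.

Things in the scene. Friction and masses are not known exactly. Their poses are not given: they have to be found in the camera images.
- bar: the long dark wooden portioning bar lying loose on the worktop: 240 mm long (own y axis), 34 mm wide (own x axis), 28 mm high, about 0.25 kg; origin at the centre of its underside
- bar_center (a point): middle of the bar, 14 mm above the worktop when it lies flat; axes as bar
- bar_left (a point): middle of the bar's end face on its own +y side, 14 mm up
- bar_right (a point): middle of the bar's end face on its own -y side, 14 mm up
- holder: the bar's holder, fixed to the worktop: a bay of pale wooden boards 30 mm high and 16 mm thick, open on top and on its front, the worktop being its floor. Origin on the worktop at the middle of the open front (mouth line). Own x axis points into the bay: the back board's inner face is at x = +72 mm. Own y axis runs along the mouth: the end boards' inner faces are at y = +150 and -150 mm, and they reach from the mouth line to the back board
- post: upright round steel stop post, 20 mm in diameter and 50 mm high, fixed; it stands on the holder's mouth line about 62 mm (55 to 69) to one side of its middle, on the one side or the other; origin at its foot on the axis. It leaves 62 mm between itself and the back board. On the other side there is only a flat dark disc, the unused socket, which lies flush and blocks nothing
- cake_a: small brownie square, 42 x 42 x 30 mm, with an icing ring; loose, to be left where it is; origin under its centre
- cake_b: small brownie square, 42 x 42 x 30 mm, with an icing ring; loose, to be left where it is; origin under its centre
- ramekin: white ramekin, 76 mm across, 45 mm high; loose, to be left where it is; origin under its centre
- cutter: plain steel ring cutter, 72 mm across, 40 mm high; loose, to be left where it is; origin under its centre
- spatula: spatula lying on the worktop behind the holder; origin near its middle; loose, to be left where it is
- jar: lidded glass jar, 72 mm across, 110 mm high; loose, to be left where it is; origin under its centre
- bottle: white bottle, 60 mm across, 170 mm high; loose, to be left where it is; origin under its centre
Mind the look-alikes: they are no part of the job. There is more than one size of the bar; the job needs the smallest.

How it is judged:
By the outcome, as a careful person would: the job done as asked, in the order asked, and still so for the second after the job is handed in, with the robot touching nothing.
It also fails if it takes over 72 s, if anything falls off the work surface, if the arm or the gripper's body presses on something with over 40 N, if the wrist force passes 120 N, or if a joint passes its speed limit or range.

## Working session

There is one attempt and no reset: what is moved stays moved. The work goes in short steps, Python scripts to look and compute and a tool call to move; the robot and the scene stay as the last step left them, time stands still between calls to the robot, and variables do not carry over. Pictures are saved under pics/ and viewed, about 8 in all and at most 12, crops included, and the job is handed in when it is done.

Besides the shell and the picture viewer there is one more tool, called after "Call:" as name(argument=value, ...) on one line, values as JSON. servo_tool: Moves the arm, as the interface text tells. Its arguments: {"type":"object","properties":{"deltas":{"type":"array"},"force":{"type":"number"}},"required":["deltas"]}

```bash
mkdir -p pics
cat > h.py <<'E'
import numpy as np, cv2
from workcell import telemetry, eyes, order
def cal(n):
    c=eyes.calibration(n)
    K=np.array([[c["fx"],0,c["cx"]],[0,c["fy"],c["cy"]],[0,0,1.]])
    R=cv2.Rodrigues(np.array(c["rvec"],float))[0]
    return K,np.array(c["distortion"],float),R,np.array(c["tvec"],float).ravel()
def ray(n,px,z):
    K,D,R,t=cal(n)
    u=cv2.undistortPoints(np.array(px,float).reshape(-1,1,2),K,D).reshape(-1,2)
    d=np.c_[u,np.ones(len(u))]@R
    o=-R.T@t
    return o+d*((z-o[2])/d[:,2])[:,None]
def shot(n,name):
    p,d=eyes.camera(n); cv2.imwrite(f"pics/{name}.png",p); np.save(f"pics/{name}.npy",d); return p,d
E
python3 - <<'E'
from h import *
o=telemetry.get_obs(); print({k:np.round(v,3).tolist() for k,v in o.items()})
for n in("top","side"):
    shot(n,n+"0"); K,D,R,t=cal(n); print(n,-R.T@t, R[2],K[0,0])
E
```

```text
{'clock': 0.0, 'joint_pos': [1.209, 0.333, -0.065, 1.461, 0.022, 1.35, -0.088], 'joint_velocities': [-0.001, 0.001, -0.001, 0.001, -0.001, -0.001, 0.0], 'tau': [0.0, -62.545, 0.049, -39.159, 0.016, 0.01, 0.0], 'position': [0.208, -0.589, 0.231], 'ee_rot': [0.816, -0.578, -0.001, -0.0], 'ft_force': [-0.671, -0.159, -0.461], 'torque': [0.028, 0.006, 0.03], 'grip_width': 0.999}
top [0.45656832 0.01669714 1.08895573] [ 0.04608239  0.00837682 -0.99890252] 376.64431131384214
side [0.18710539 0.68525878 0.64038741] [ 0.34392187 -0.6945671  -0.63189737] 349.04144016047536
```

View pics/top0.png

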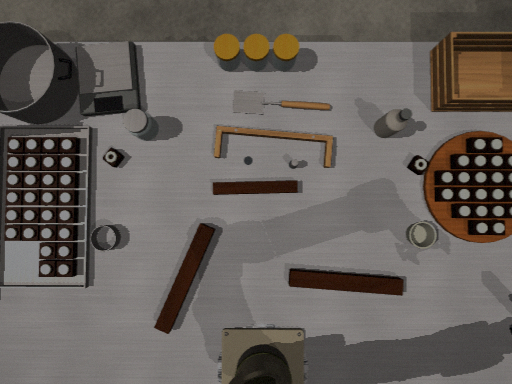

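View pics/side0.png

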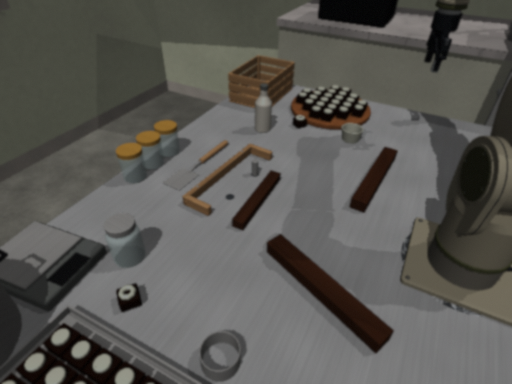

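The top view shows three dark bars. The smallest is at px (213–297, 188), just in front of the holder. The holder's back board runs (217,131)–(332,138) and its mouth faces down. The post is at about (292,162), on the right, and the flat socket is at (248,160). The side view agrees. Next I'll measure these.

Run:
```python
from h import *
p=cv2.imread("pics/top0.png"); hsv=cv2.cvtColor(p,cv2.COLOR_BGR2HSV)
crop=p[110:210,195:355]; cv2.imwrite("pics/crop0.png",cv2.resize(crop,None,fx=5,fy=5,interpolation=cv2.INTER_CUBIC))
for x,y in[(255,188),(270,134),(218,145),(328,155),(255,170),(292,162),(248,160)]: print((x,y),hsv[y,x],np.load("pics/top0.npy")[y,x])
def rep(m,z,lab):
    cs,_=cv2.findContours(m,cv2.RETR_EXTERNAL,cv2.CHAIN_APPROX_NONE)
    for c in cs:
        if cv2.contourArea(c)<200: continue
        w=ray("top",c.reshape(-1,2),z)[:,:2]
        r=cv2.minAreaRect((w*1000).astype(np.float32)); print(lab,cv2.contourArea(c),np.round(r[0],1),np.round(r[1],1),round(r[2],2)); print(np.round(cv2.boxPoints(r)).tolist())
dark=((hsv[...,2]<110)&(hsv[...,1]>90)).astype(np.uint8); dark[:175]=0;dark[345:]=0;dark[:,:140]=0;dark[:,405:]=0
rep(dark,.028,"bar")
wood=((hsv[...,2]>110)&(hsv[...,1]>80)).astype(np.uint8)*1
wood[:118]=0;wood[175:]=0;wood[:,:200]=0;wood[:,350:]=0
rep(wood,.03,"holder")
print(ray("top",[(248,160)],0),ray("top",[(292,160)],.05))
```

```text
(255, 188) [ 10 181  45] 1.0636892
(270, 134) [ 15 147 127] 1.0663021
(218, 145) [ 15 145 144] 1.0682187
(328, 155) [ 16 142 147] 1.063972
(255, 170) [  9  13 134] 1.0907254
(292, 162) [  5  13 120] 1.0421659
(248, 160) [102  28  46] 1.0950654
bar 1848.0 [ 252.6 -229.3] [316.2  48.6] 85.72
[[217.0, -385.0], [265.0, -389.0], [289.0, -73.0], [240.0, -70.0]]
bar 1707.5 [261.3 220.1] [ 44.7 317.4] 66.67
[[107.0, 262.0], [398.0, 137.0], [416.0, 178.0], [124.0, 303.0]]
bar 904.5 [515.4  23.6] [ 33.9 236.9] 1.51
[[495.0, 142.0], [502.0, -95.0], [535.0, -94.0], [529.0, 143.0]]
holder 679.0 [632.6 -27.3] [330.5  87.6] 85.07
[[575.0, -188.0], [662.0, -196.0], [690.0, 134.0], [603.0, 141.0]]
[[0.59568238 0.04395312 0.        ]] [[ 0.58952147 -0.07918299  0.05      ]]
```

View pics/crop0.png

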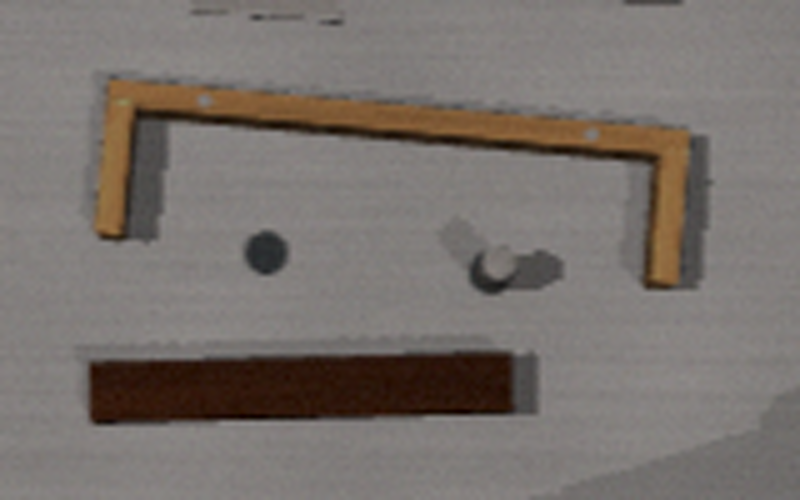

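The measurements fit the given sizes. The holder outline is 331×88 mm, yaw −4.9°, with its mouth middle at (589,−23) mm. The post is at holder y ≈ −62 and the bar measures 237×34 mm.

Plan:
1. Push the right end face left so that end clears the post.
2. Push the front face near the right end to tilt the bar.
3. Slide it in from the left end, then swing the left end flat.

First I turn the tool and shut the fingers.

Call:
servo_tool(deltas=[[[0,0,0],-0.12,0],[[0,0,0],-0.12,0],[[0,0,0],-0.12,0],[[0,0,0],-0.12,0],[[0,0,0],-0.12,0],[[0,0,0],-0.12,0],[[0,0,0],-0.12,0],[[0,0,0],-0.12,0],[[0,0,0],-0.12,0],[[0,0,0],-0.12,0],[[0,0,0],-0.06,0]], force=40)

```text
clock: 1.02
position: [0.2066, -0.5866, 0.2249]
ee_rot: [0.999, 0.04, -0.002, -0.005]
ft_force: [-0.7, -0.2, 0.3]
grip_width: 0.003
```

```bash
cat >> h.py <<'E'
from scipy.spatial.transform import Rotation as Ro
def go(x,y,z):
    o=telemetry.get_obs(); r=Ro.from_quat(o["ee_rot"]).as_matrix()
    d=r.T@(np.array([x,y,z])-o["position"])*100
    print("tcp",np.round(o["position"],4),"yawx",round(np.degrees(np.arctan2(r[1,0],r[0,0])),1),"q",np.round(o["joint_pos"],2),"F",np.round(o["ft_force"],1),"t",round(o["clock"],2),"-> delta cm",np.round(d,2),"grip",o["grip_width"])
E
python3 -c "
from h import *
go(.519,-.135,.231)"
```

```text
tcp [ 0.2066 -0.5866  0.2249] yawx 4.5 q [ 1.35  0.35 -0.24  1.46  0.08  1.36  1.18] F [-0.7 -0.2  0.3] t 1.02 -> delta cm [ 34.71 -42.55  -0.26] grip 0.002722167515403007
```

Call:
servo_tool(deltas=[[[2.6,-3.15,0],0,0],[[2.6,-3.15,0],0,0],[[2.6,-3.15,0],0,0],[[2.6,-3.15,0],0,0],[[2.6,-3.15,0],0,0],[[2.6,-3.15,0],0,0],[[2.6,-3.15,0],0,0],[[2.6,-3.15,0],0,0],[[2.6,-3.15,0],0,0],[[2.6,-3.15,0],0,0],[[2.6,-3.15,0],0,0],[[2.6,-3.15,0],0,0]])

```text
clock: 2.02
position: [0.4845, -0.1807, 0.2219]
ee_rot: [0.999, 0.033, -0.006, -0.006]
ft_force: [1.1, -0.2, 0.5]
grip_width: 0.002
```

```bash
python3 -c "
from h import *
go(.519,-.135,.011)"
```

```text
tcp [ 0.4845 -0.1807  0.2219] yawx 3.8 q [ 0.82  0.16 -0.6   1.72  0.08  1.31  0.27] F [ 1.1 -0.2  0.5] t 2.02 -> delta cm [ 3.99 -4.06 21.1 ] grip 0.002288167894965118
```

Call:
servo_tool(deltas=[[[2,-1.9,0],0.04,0],[[2,-1.8,0],0,0],[[0,0,3.5],0,0],[[0,0,3.5],0,0],[[0,0,3.5],0,0],[[0,0,3.5],0,0],[[0,0,3.5],0,0],[[0,0,2],0,0],[[0,0,0.5],0,0],[[0,0,0],0,0]])

```text
clock: 2.85
position: [0.5271, -0.1223, 0.0142]
ee_rot: [1.0, 0.021, -0.004, -0.009]
ft_force: [-0.7, 1.2, 0.6]
grip_width: 0.001
```

```bash
python3 -c "
from h import *
go(.519,-.065,.011)"
```

```text
tcp [ 0.5271 -0.1223  0.0142] yawx 2.4 q [ 0.65  0.46 -0.59  1.86  0.29  0.93 -0.03] F [-0.7  1.2  0.6] t 2.85 -> delta cm [-0.57 -5.75  0.42] grip 0.0013898441555113153
```

Call:
servo_tool(deltas=[[[-0.9,0,0.2],0,0],[[0,0,0],0,0],[[0,-0.7,0],0,0],[[0,-0.7,0],0,0],[[0,-0.7,0],0,0],[[0,-0.7,0],0,0],[[0,-0.7,0],0,0],[[0,-0.7,0],0,0],[[0,-0.7,0],0,0],[[0,-0.7,0],0,0],[[0,-0.5,0],0,0]])

```text
clock: 3.77
position: [0.5184, -0.0572, 0.0202]
ee_rot: [1.0, 0.02, 0.001, -0.006]
ft_force: [-0.3, -1.0, -0.5]
grip_width: 0.005
```

```bash
cat >> h.py <<'E'
HO=np.array([589,-23.5]); HA=np.radians(-4.93); HX=np.array([np.cos(HA),np.sin(HA)]); HY=np.array([-HX[1],HX[0]])
def bar(name):
    p,d=shot("top",name); hsv=cv2.cvtColor(p,cv2.COLOR_BGR2HSV)
    m=((hsv[...,2]<110)&(hsv[...,1]>130)).astype(np.uint8); m[:115]=0;m[225:]=0;m[:,:170]=0;m[:,345:]=0
    cs,_=cv2.findContours(m,cv2.RETR_EXTERNAL,cv2.CHAIN_APPROX_NONE); c=max(cs,key=cv2.contourArea)
    w=(ray("top",c.reshape(-1,2),.028)[:,:2]*1000)
    r=cv2.minAreaRect(w.astype(np.float32)); b=cv2.boxPoints(r)
    h=np.c_[(b-HO)@HX,(b-HO)@HY]
    e=sorted([(b[i]+b[(i+1)%4])/2 for i in range(4) if np.hypot(*(b[i]-b[(i+1)%4]))<100],key=lambda q:q[1])
    a=e[1]-e[0]; print("size",np.round(r[1],1),"area",cv2.contourArea(c),"world right end",np.round(e[0]),"left end",np.round(e[1]),"yaw",round(np.degrees(np.arctan2(-a[0],a[1])),1))
    print("holder-frame corners",np.round(h).tolist(),"ends",[np.round([(q-HO)@HX,(q-HO)@HY]).tolist() for q in e])
    cv2.imwrite(f"pics/{name}c.png",cv2.resize(p[100:240,150:370],None,fx=3,fy=3,interpolation=cv2.INTER_CUBIC))
E
python3 -c "
from h import *
bar('b1');go(.519,-.065,.011)"
```

```text
size [ 34.8 222.9] area 804.5 world right end [516. -30.] left end [511. 193.] yaw 1.3
holder-frame corners [[-113.0, 207.0], [-89.0, -15.0], [-55.0, -11.0], [-79.0, 211.0]] ends [[-72.0, -13.0], [-96.0, 209.0]]
tcp [ 0.5184 -0.056   0.0202] yawx 2.4 q [ 0.57  0.41 -0.62  1.92  0.28  0.91 -0.15] F [ 0.1  1.3 -0.2] t 3.82 -> delta cm [0.02 0.91 0.91] grip 0.0013902092285624885
```

View pics/b1c.png

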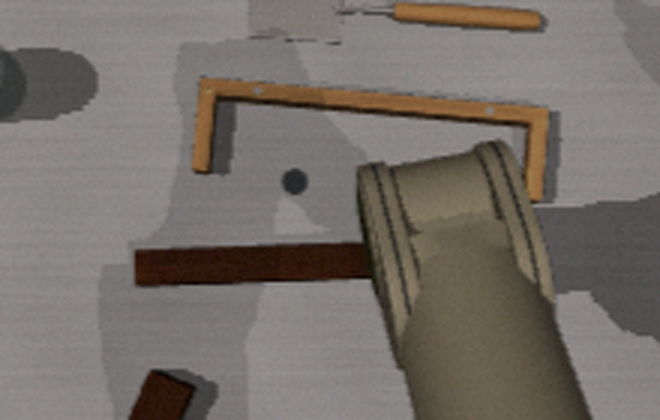

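The bar slid about 50 mm left, with its left end now at world (511,193) mm. The right end is hidden under the arm at about (517,−47) mm. I'll back off and go round to the front face near the right end.

Call:
servo_tool(deltas=[[[0,2.0,0],0,0],[[-2.0,0.3,0.3],0,0],[[-2.6,0,0.3],0,0],[[-1.2,0,0.3],0,0],[[0,-2.5,0],0,0],[[0,-2.0,0],0,0],[[0,0,0],0,0]])

```text
clock: 4.4
position: [0.4573, -0.0349, 0.0108]
ee_rot: [1.0, 0.02, 0.001, -0.007]
ft_force: [-0.5, 0.7, 0.3]
grip_width: -0.004
```

```bash
python3 -c "
from h import *
go(.484,-.030,.011)"
```

```text
tcp [ 0.4573 -0.0349  0.0108] yawx 2.3 q [ 0.6   0.31 -0.66  2.07  0.23  0.83 -0.16] F [-0.5  0.7  0.3] t 4.4 -> delta cm [ 2.68 -0.39 -0.01] grip -0.004121529463057939
```

Call:
servo_tool(deltas=[[[1.2,-0.5,0],0,0],[[1.0,0,0],0,0],[[0.8,0,0],-0.03,0],[[0.8,0,0.03],-0.05,0],[[0.8,0,0.03],-0.05,0],[[0.8,0,0.03],-0.05,0],[[0.8,0,0.03],-0.05,0],[[0.8,0,0.03],-0.05,0],[[0.8,0,0.03],-0.05,0],[[0,0,0],0,0]])

```text
clock: 5.23
position: [0.5399, -0.0241, 0.0079]
ee_rot: [0.981, 0.196, 0.0, -0.006]
ft_force: [-0.1, 0.2, -0.2]
grip_width: 0.004
```

```bash
python3 -c "
from h import *
bar('b2');go(.484,-.030,.011)
p,d=shot('side','s2');cv2.imwrite('pics/s2c.png',cv2.resize(p[120:280,130:350],None,fx=3,fy=3))"
```

```text
size [ 33.5 183. ] area 672.5 world right end [555.  22.] left end [490. 193.] yaw 20.9
holder-frame corners [[-132.0, 200.0], [-53.0, 35.0], [-23.0, 50.0], [-102.0, 215.0]] ends [[-38.0, 43.0], [-117.0, 207.0]]
tcp [ 0.5391 -0.0244  0.0077] yawx 22.4 q [ 0.54  0.49 -0.68  1.87  0.36  0.92  0.08] F [-0.5 -0.3  0.3] t 5.28 -> delta cm [-5.31 -1.59 -0.32] grip -0.00043598824564968153
```

View pics/b2c.png

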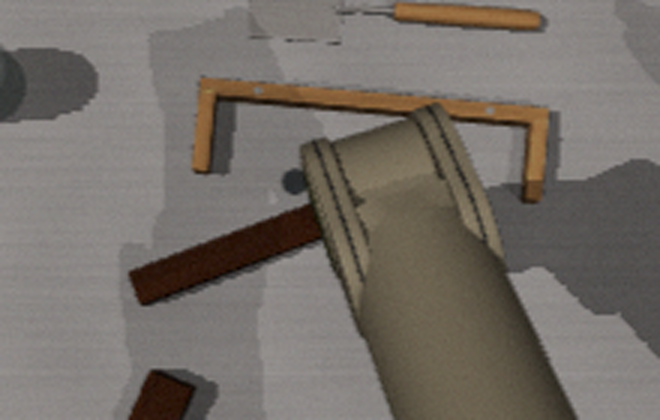

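The bar is now tilted 26° to the holder, left end at holder (−117,207) mm. That puts the right end at about (−12,−9) mm. The bar needs about 20 mm more toward the back board to clear the post, so I'll push it at the middle of the front face.

Call:
servo_tool(deltas=[[[-2.2,0,-0.1],0,0],[[-0.5,-2.0,-0.1],0,0],[[0,-4.0,0],0,0],[[0,-3.4,0],0,0],[[0,0,0],0,0],[[0,0,0],0,0]])

```text
clock: 5.83
position: [0.4746, 0.0503, 0.0102]
ee_rot: [0.982, 0.186, -0.001, -0.005]
ft_force: [0.1, -0.6, -0.2]
grip_width: 0.004
```

```bash
python3 -c "
from h import *
go(.5035,.070,.011)"
```

```text
tcp [0.4746 0.0503 0.0102] yawx 21.5 q [ 0.48  0.37 -0.75  2.02  0.32  0.87 -0.07] F [ 0.1 -0.6 -0.2] t 5.83 -> delta cm [ 3.41 -0.78 -0.07] grip 0.004435584026406098
```

Call:
servo_tool(deltas=[[[1.0,-0.8,0],0,0],[[1.0,0,0],0,0],[[0.7,0,0],0,0],[[0.7,0,0],0,0],[[0.7,0,0],0,0],[[0.7,0,0],0,0],[[0.5,0,0],0,0],[[0,0,0],0,0],[[-2.0,0,0],0,0],[[-3.0,0,0],0,0],[[-3.5,0,-1],0,0],[[-2,0,-3],0,0]])

```text
clock: 6.83
position: [0.4253, 0.0361, 0.0456]
ee_rot: [0.983, 0.183, -0.004, -0.008]
ft_force: [-0.8, -1.0, 0.7]
grip_width: -0.006
```

```bash
python3 -c "
from h import *
bar('b3');go(.5035,.070,.011)"
```

```text
size [ 35.3 236.4] area 886.5 world right end [595. -21.] left end [509. 199.] yaw 21.2
holder-frame corners [[-114.0, 207.0], [-10.0, -5.0], [21.0, 10.0], [-83.0, 222.0]] ends [[6.0, 3.0], [-99.0, 215.0]]
tcp [0.4266 0.0354 0.0519] yawx 21.1 q [ 0.61  0.18 -0.82  2.11  0.16  0.91  0.06] F [2.3 0.6 3. ] t 6.88 -> delta cm [ 8.42 -0.41  4.1 ] grip 0.00022514200572029718
```

View pics/b3c.png

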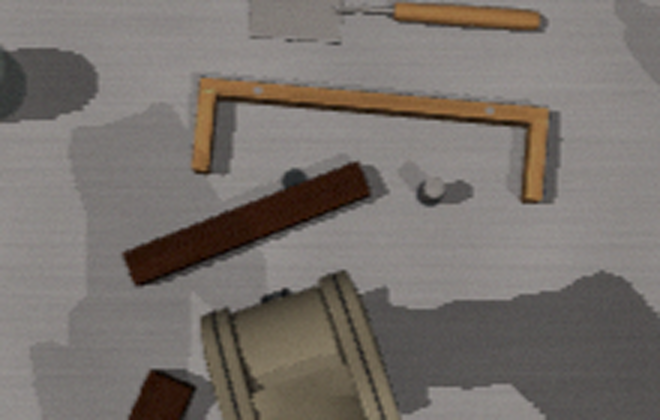

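The bar is tilted 26° with its right end at holder (6,3) mm. The post lies 34 mm off its centre line, so there are about 7 mm of clearance. Now I go to the left end face and slide it in along its own axis by about 112 mm.

```bash
python3 -c "
from h import *
go(.496,.232,.09)"
```

```text
tcp [0.4266 0.0354 0.0519] yawx 21.1 q [ 0.61  0.18 -0.82  2.11  0.16  0.91  0.06] F [2.3 0.6 3. ] t 6.88 -> delta cm [ 13.56 -15.88  -3.62] grip 0.00022514200572029718
```

Call:
servo_tool(deltas=[[[0,0,-4.0],0,0],[[1.0,-3.5,0],0,0],[[2.3,-3.3,0],0,0],[[2.6,-3.2,0],0,0],[[2.6,-3.1,0],0,0],[[2.5,-2.7,0],0,0],[[2.3,-1.2,0],0,0],[[0,0,0],0,0]])

```text
clock: 7.55
position: [0.4969, 0.2423, 0.098]
ee_rot: [0.985, 0.174, 0.006, -0.002]
ft_force: [-0.9, -0.4, -0.2]
grip_width: 0.001
```

```bash
python3 -c "
from h import *
go(.497,.230,.011)"
```

```text
tcp [0.4969 0.2423 0.098 ] yawx 20.1 q [ 0.2   0.42 -0.88  1.78  0.36  1.1  -0.46] F [-0.9 -0.4 -0.2] t 7.55 -> delta cm [-0.52  1.18  8.69] grip 0.0005127786343168865
```

Call:
servo_tool(deltas=[[[-0.4,0,2.5],-0.02,0],[[0,0,3.0],0,0],[[0,0,2.2],0,0],[[0,0,1.0],0,0],[[0,0,0],0,0]])

```text
clock: 7.97
position: [0.4961, 0.245, 0.0091]
ee_rot: [0.982, 0.186, 0.008, -0.004]
ft_force: [0.2, 0.0, -0.7]
grip_width: -0.002
```

```bash
python3 -c "
from h import *
go(.509-.362*.011,.199+.932*.011,.011)"
```

```text
tcp [0.4961 0.245  0.0091] yawx 21.5 q [ 0.13  0.54 -0.81  1.85  0.48  0.94 -0.52] F [ 0.2  0.  -0.7] t 7.97 -> delta cm [-0.47  3.65 -0.22] grip -0.002024861612146543
```

Call:
servo_tool(deltas=[[[-0.5,0.5,0],0,0],[[0,1.2,0],0,0],[[0,1.0,0],0,0],[[0,0.7,0],0,0],[[0,0.8,0],0,0],[[0,0.8,0],0,0],[[0,0.8,0],0,0],[[0,0.8,0],0,0],[[0,0.8,0],0,0],[[0,0.8,0],0,0],[[0,0.8,0],0,0],[[0,0,0],0,0]])

```text
clock: 8.97
position: [0.5309, 0.1485, 0.0143]
ee_rot: [0.983, 0.184, 0.012, -0.004]
ft_force: [0.0, -0.0, 0.0]
grip_width: -0.002
```

```bash
python3 -c "
from h import *
bar('b4');go(.509-.362*.011,.199+.932*.011,.011)"
```

```text
size [ 33.3 204.2] area 759.5 world right end [619. -83.] left end [545. 107.] yaw 21.2
holder-frame corners [[-70.0, 119.0], [20.0, -64.0], [50.0, -49.0], [-40.0, 134.0]] ends [[35.0, -57.0], [-55.0, 127.0]]
tcp [0.5306 0.1493 0.0144] yawx 21.2 q [ 0.31  0.52 -0.8   1.86  0.46  0.93 -0.32] F [ 0.9 -0.1 -0.2] t 9.02 -> delta cm [-0.22 -6.51  0.36] grip 0.003202904598213717
```

View pics/b4c.png

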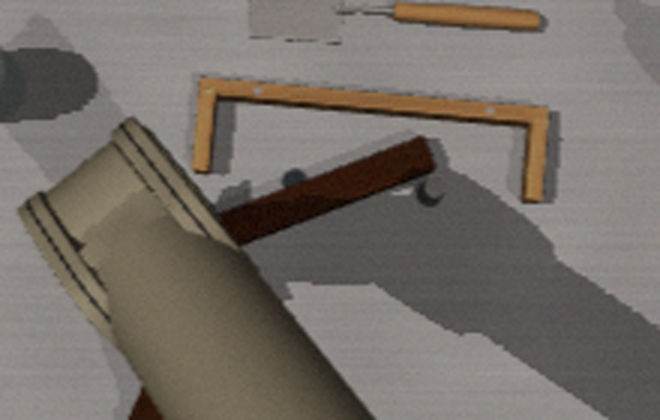

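It slid straight with the yaw unchanged. The right end is behind the post line at holder (35,−57) mm. I'll push about 45 mm more.

Call:
servo_tool(deltas=[[[0,0.7,0.2],0,0],[[0,0.7,0.1],0,0],[[0,0.7,0.1],0,0],[[0,0.7,0],0,0],[[0,0.7,0],0,0],[[0,0.7,0],0,0],[[0,0,0],0,0],[[0,-2.0,0],0,0],[[-1.5,-3.0,0],0,0],[[-4.0,-1,0],0,0],[[-4.0,0,0],0,0],[[-1,0,-1],0,0]])

```text
clock: 10.02
position: [0.4248, 0.1248, 0.0149]
ee_rot: [0.983, 0.183, 0.011, -0.005]
ft_force: [0.6, 0.5, 0.0]
grip_width: 0.004
```

```bash
python3 -c "
from h import *
bar('b5');go(.509-.362*.011,.199+.932*.011,.011)"
```

```text
size [ 92.1 289. ] area 914.0 world right end [ 622. -181.] left end [582. 105.] yaw 8.0
holder-frame corners [[-63.0, 117.0], [2.0, -164.0], [91.0, -144.0], [27.0, 138.0]] ends [[47.0, -154.0], [-18.0, 128.0]]
tcp [0.4265 0.1252 0.0174] yawx 21.1 q [ 0.46  0.3  -0.91  2.12  0.32  0.83 -0.27] F [0.8 1.3 0.7] t 10.07 -> delta cm [10.33 -5.01  0.93] grip -0.0004320486120640475
```

View pics/b5c.png

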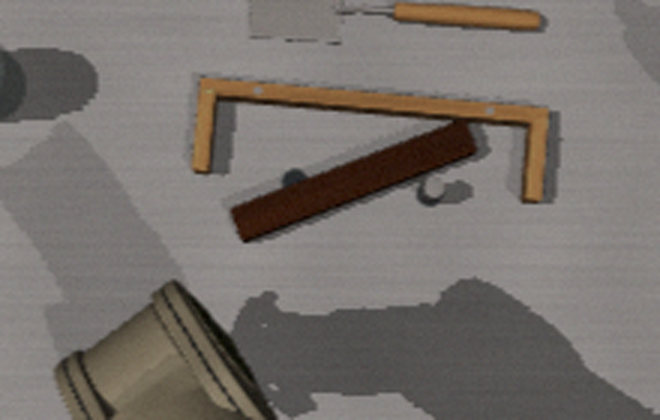

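The right rear corner now rests at the back board, clear behind the post. The left end is out in front, at crop px (239,225). The mask merged with the board's shadow edge, so I'll compute that end directly and also check that the big bar beside the arm wasn't touched.

```bash
python3 -c "
from h import *
e=ray('top',[(150+239/3,100+225/3),(150+467/3,100+138/3)],.028)[:,:2]*1000
print(e,[np.round([(q-HO)@HX,(q-HO)@HY]) for q in e])
a,b=cv2.imread('pics/top0.png'),cv2.imread('pics/b5.png')
for p in(a,b):
  h=cv2.cvtColor(p,cv2.COLOR_BGR2HSV); m=((h[...,2]<110)&(h[...,1]>90)).astype(np.uint8); m[:222]=0;m[345:]=0;m[:,:140]=0;m[:,217:]=0
  c=max(cv2.findContours(m,0,2)[0],key=cv2.contourArea); print(cv2.boundingRect(c),cv2.minAreaRect(c),cv2.contourArea(c))
go(.50,.10,.013)"
```

```text
[[ 549.40147649   94.93184443]
 [ 632.25606044 -119.96388349]] [array([-50., 115.]), array([ 51., -92.])]
(155, 224, 60, 110) ((184.19300842285156, 277.9859313964844), (15.975337982177734, 114.70453643798828), 23.728389739990234) 1707.5
(155, 259, 41, 75) ((176.13873291015625, 296.321044921875), (15.963093757629395, 74.65309143066406), 23.749494552612305) 1048.5
tcp [0.4265 0.1252 0.0174] yawx 21.1 q [ 0.46  0.3  -0.91  2.12  0.32  0.83 -0.27] F [0.8 1.3 0.7] t 10.07 -> delta cm [5.93 5.   0.57] grip -0.0004320486120640475
```

The big bar hasn't moved (same angle and lower end). The bar's left end is at holder (−50,115) mm and its right end at (51,−92) mm. Now I move to the front face near the left end and swing it in.

Call:
servo_tool(deltas=[[[1.0,3.0,0.3],0,0],[[1.5,3.2,0.2],0,0],[[1.5,3.0,0],0,0],[[0,0,0],0,0],[[0,0,0],0,0]])

```text
clock: 10.48
position: [0.5003, 0.0476, 0.0145]
ee_rot: [0.983, 0.184, 0.014, -0.001]
ft_force: [-0.2, 0.4, 0.1]
grip_width: -0.001
```

```bash
python3 -c "
from h import *
go(.529,.06,.012)"
```

```text
tcp [0.5003 0.0476 0.0145] yawx 21.2 q [ 0.54  0.42 -0.82  1.98  0.4   0.87 -0.12] F [-0.2  0.4  0.1] t 10.48 -> delta cm [ 3.12 -0.13  0.34] grip -0.0007750168337004014
```

Call:
servo_tool(deltas=[[[1.5,-0.1,0.2],0,0],[[1.3,0,0],0,0],[[0.75,0.25,0],0.05,0],[[0.75,0.25,0],0.05,0],[[0.77,0.2,0],0.05,0],[[0.78,0.15,0],0.05,0],[[0.8,0.1,0],0.05,0],[[0.8,0.1,0],0.05,0],[[0.8,0.05,0],0.05,0],[[0,0,0],0,0]])

```text
clock: 11.32
position: [0.5811, 0.0624, 0.0128]
ee_rot: [1.0, 0.002, 0.011, -0.002]
ft_force: [0.7, 0.8, 0.5]
grip_width: 0.007
```

```bash
python3 -c "
from h import *
bar('b6');go(.620,.059,.012)"
```

```text
size [ 34.7 130.1] area 476.0 world right end [ 628. -135.] left end [618.  -6.] yaw 4.5
holder-frame corners [[10.0, 17.0], [31.0, -111.0], [66.0, -105.0], [44.0, 23.0]] ends [[49.0, -108.0], [27.0, 20.0]]
tcp [0.5803 0.0626 0.0127] yawx 0.5 q [ 0.37  0.55 -0.69  1.77  0.42  0.95 -0.48] F [-0.9 -0.6  0.1] t 11.37 -> delta cm [3.96 0.39 0.15] grip 0.00035956542058589196
```

View pics/b6c.png

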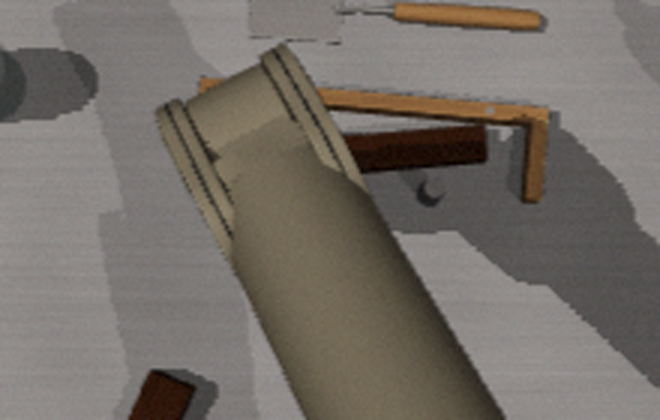

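The bar is at 9° to the holder with its right end at (49,−108) mm, going well. I'll continue gently until it meets the back board.

Call:
servo_tool(deltas=[[[0.7,0,0],0.05,0],[[0.7,0,0],0.05,0],[[0.7,-0.1,0],0,0],[[0.7,-0.1,0],0,0],[[0.6,-0.1,0],0,0],[[0.4,0,0],0,0],[[0.3,0,0],0,0],[[0.3,0,0],0,0]])

```text
clock: 12.03
position: [0.6209, 0.0641, 0.0121]
ee_rot: [0.999, -0.039, 0.007, -0.002]
ft_force: [-11.8, -3.8, 5.2]
grip_width: -0.002
```

```bash
python3 -c "
from h import *
bar('b7');go(.620,.059,.012)"
```

```text
size [177.6  89.5] area 884.0 world right end [ 617. -190.] left end [633. -13.] yaw -5.2
holder-frame corners [[-3.0, -164.0], [87.0, -164.0], [87.0, 14.0], [-2.0, 14.0]] ends [[42.0, -164.0], [43.0, 14.0]]
tcp [0.6213 0.0638 0.012 ] yawx -4.5 q [ 0.32  0.62 -0.65  1.65  0.43  1.   -0.55] F [-4.6 -0.5 -0.3] t 12.08 -> delta cm [-0.09  0.49 -0.01] grip 0.0006560870634112747
```

Contact with the back board came at about 12 N. I'll back away and look.

Call:
servo_tool(deltas=[[[-1.5,0,0],0,0],[[-3.5,0,0],0,0],[[-3.5,0,0],0,0],[[-3.5,0,0],0,0],[[-3.5,0,0],0,0],[[0,0,-0.5],0,0]])

```text
clock: 12.58
position: [0.4605, 0.0749, 0.0118]
ee_rot: [0.999, -0.038, 0.006, -0.001]
ft_force: [-0.4, -0.4, -0.6]
grip_width: -0.001
```

```bash
python3 -c "
from h import *
p,d=shot('top','b8'); cv2.imwrite('pics/b8c.png',cv2.resize(p[115:180,205:345],None,fx=5.5,fy=5.5,interpolation=cv2.INTER_CUBIC));go(.60,.02,.012)
h=cv2.cvtColor(p,cv2.COLOR_BGR2HSV)
g=cv2.cvtColor(p,cv2.COLOR_BGR2GRAY)
# front edge & wood/back edge per column, holder frame
K,D,R,t=cal('top')
for y in range(-110,125,20):
  prof=[]
  for x in range(15,92,3):
    w=np.r_[(HO+x*HX+y*HY)/1000,.029]; q=cv2.projectPoints(w.reshape(1,3),cv2.Rodrigues(R)[0],t,K,D)[0].ravel()
    prof.append(int(cv2.getRectSubPix(h[...,2].copy(),(1,1),(float(q[0]),float(q[1])))[0,0]))
  print(y,prof)
"
```

```text
tcp [0.4648 0.0748 0.014 ] yawx -4.5 q [ 0.43  0.34 -0.76  2.05  0.31  0.85 -0.58] F [2.1 0.8 0.7] t 12.63 -> delta cm [13.9   4.42  0.41] grip -0.006708384173986931
-110 [143, 142, 143, 138, 143, 142, 110, 35, 53, 46, 44, 45, 45, 43, 45, 47, 48, 45, 40, 77, 134, 137, 136, 138, 131, 129]
-90 [143, 143, 141, 142, 145, 142, 61, 24, 44, 47, 48, 46, 44, 42, 40, 44, 45, 45, 46, 78, 143, 142, 138, 141, 118, 117]
-70 [142, 143, 137, 144, 143, 133, 76, 28, 46, 47, 46, 47, 44, 41, 46, 45, 47, 43, 50, 66, 147, 142, 136, 139, 139, 122]
-50 [127, 136, 141, 141, 141, 140, 61, 20, 52, 50, 47, 46, 47, 43, 44, 48, 46, 46, 46, 85, 133, 141, 134, 138, 126, 123]
-30 [127, 128, 139, 143, 142, 137, 77, 29, 44, 51, 49, 46, 47, 43, 46, 48, 48, 48, 45, 60, 137, 136, 135, 136, 127, 111]
-10 [139, 142, 143, 138, 142, 132, 86, 24, 44, 50, 49, 47, 49, 49, 46, 48, 46, 46, 57, 73, 128, 138, 127, 135, 130, 120]
10 [140, 143, 141, 139, 140, 140, 76, 22, 46, 52, 50, 50, 50, 50, 48, 50, 49, 48, 45, 79, 132, 133, 131, 136, 119, 116]
30 [141, 142, 140, 138, 142, 139, 95, 29, 38, 49, 49, 49, 53, 51, 46, 48, 48, 48, 46, 49, 136, 131, 135, 141, 136, 106]
50 [144, 141, 141, 143, 142, 139, 108, 16, 39, 47, 51, 51, 52, 53, 49, 48, 48, 45, 48, 79, 118, 131, 137, 141, 129, 126]
70 [142, 141, 142, 142, 142, 140, 89, 29, 37, 48, 52, 55, 54, 54, 49, 48, 48, 45, 43, 60, 130, 131, 138, 144, 133, 121]
90 [142, 142, 144, 142, 141, 145, 106, 21, 35, 53, 54, 54, 54, 53, 47, 45, 48, 49, 47, 60, 127, 144, 142, 144, 146, 125]
110 [145, 143, 141, 140, 141, 140, 106, 30, 43, 53, 56, 55, 52, 53, 47, 48, 50, 46, 48, 85, 128, 134, 134, 140, 124, 123]
```

View pics/b8c.png

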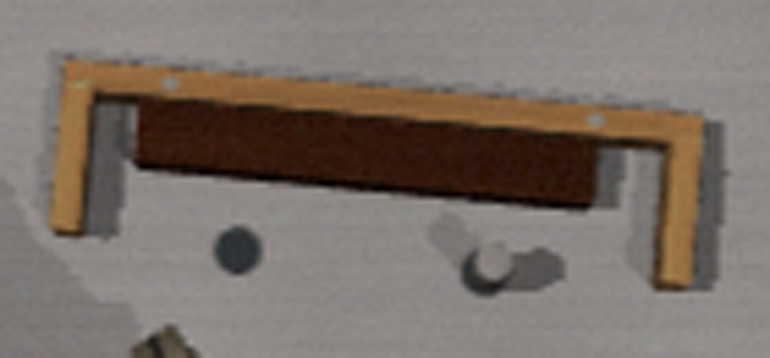

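The bar lies flat along the back board behind the post. At every position along its length, the front edge is at holder x ≈ 33–36 mm with no gap at x = 72 mm. Both ends are clear of the end boards. I'll lift away, check the other objects and hand in.

Call:
servo_tool(deltas=[[[0,0,-4],0,0],[[0,0,-4],0,0],[[0,0,-4],0,0],[[0,0,-4],0,0],[[0,0,0],0,0],[[0,0,0],0,0]])

```text
clock: 13.13
position: [0.4656, 0.0744, 0.183]
ee_rot: [0.999, -0.037, 0.009, -0.003]
ft_force: [-0.4, -0.2, -1.0]
grip_width: -0.0
```

```bash
python3 -c "
from h import *
p,d=shot('side','s9'); a=cv2.imread('pics/side0.png'); t,_=shot('top','b9'); b=cv2.imread('pics/top0.png')
f=lambda u,v:cv2.resize(np.vstack([cv2.absdiff(u,v)[:, :]]),(400,300))
top=np.hstack([f(a,p),f(b,t)]); cv2.imwrite('pics/d9.png',np.vstack([np.clip(top.astype(int)*2,0,255).astype(np.uint8),np.hstack([cv2.resize(p,(400,300)),cv2.resize(t,(400,300))])]))
go(.46,.07,.15)"
```

```text
tcp [0.4653 0.0747 0.1819] yawx -4.2 q [ 0.56  0.07 -0.84  1.9   0.06  1.18 -0.37] F [-1.1  0.1  0.4] t 13.23 -> delta cm [-0.54  0.54  3.18] grip 0.0006199261862387779
```

View pics/d9.png

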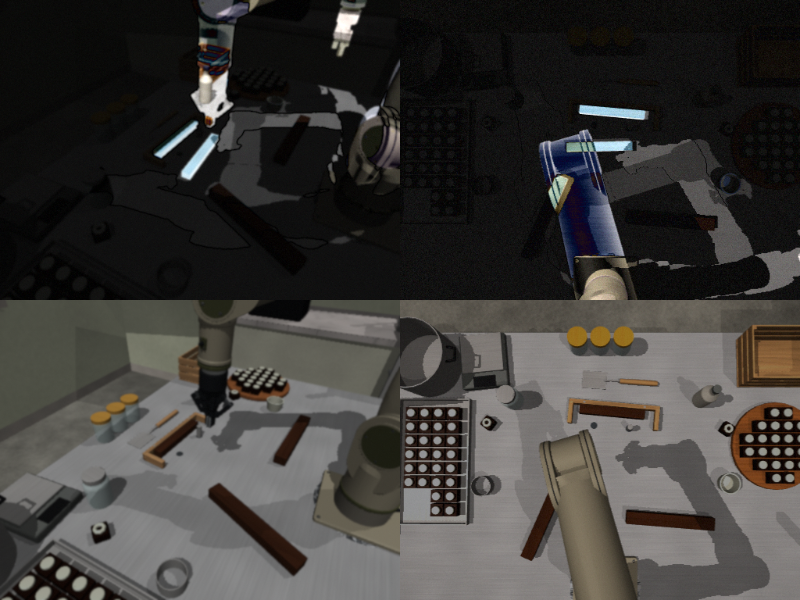

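The difference pictures show that only the small bar and the arm, with its shadows, have changed. Everything else is where it was, and the arm is clear.

```bash
python3 -c "
from h import *
print(order.hand_in())"
```

```text
the job is handed in; nothing more can be done
None
```

The smallest bar is put away in its holder, and I handed the job in at about 13 s on the robot's clock; no verdict came back.

**What I did:** I only pushed it, with shut fingertips:
1. Pushed the right end face to the left, so that end cleared the post.
2. Pushed the front face near the right end to tilt the bar about 26°.
3. Pushed the middle of the front face to gain clearance past the post.
4. Pushed the left end face to slide the right end in behind the post.
5. Swung the left end in until the bar met the back board.

**Last checks:**
- **Fit:** the bar is behind the post and between the end boards. It showed no gap to the back board at any of 12 positions along its length.
- **Force:** the highest reading at the end of any move was about 12 N, at the final contact. I did not record the force during moves.
- **Other objects:** comparing before and after pictures, only the bar, the arm and its shadows had changed.
- **Arm:** it was 18 cm up and touching nothing.

**What disagreed:** twice the automatic bar outline merged with the holder. I read the bar's position from the picture the first time and from brightness profiles the second.

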